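# Level the dish-pouring plate

### The job

Level the square metal plate that carries the empty petri dish: turn its two black round screw knobs, whichever need it, until the bubble in each of the two tube vials stands between its two black lines. Then let go of the knobs.

Things in the scene. Friction and masses are not known exactly. Their poses are not given: they have to be found in the camera images.
- knob_a (a point): Grip point of knob A, on its upright axis, about 62 mm above the worktop: black ribbed knob, 37 mm across, top 10 mm above this point, plate's top 26 mm below. Plate clear for 50 mm round it. Turns stiffly, stays put, stops 1.2 rad either way from level. Site axes are the plate's and do not turn: x along the edge from the pivot corner (low steel stud, 176 mm off) to knob A, y to knob B.
- knob_b (a point): Grip point of knob B, on its upright axis: the same black knob, sizes and heights at the other corner, 176 mm from the pivot corner along the plate's y. Same axes as knob_a. Vial A (18 mm high) lies along the edge between pivot corner and knob A, vial B between pivot corner and knob B. Plate 220 x 220 x 12 mm, tilts under 1.5 degrees.
- bubble_a_mid (a point): Middle of the white bubble (16 mm long) in vial A, a yellow-green tube on a metal block, 18 mm high. Midway between its two black lines (34 mm apart) when 104 mm from knob_a's axis; nearer = too far towards knob A. Only knob A moves it: clockwise seen from above raises that corner and moves the bubble 30 mm per radian towards knob A; anticlockwise, away from it. It always starts too near knob A.
- bubble_b_mid (a point): Middle of the white bubble in vial B, the same tube on the other edge. Midway between its two black lines when 104 mm from knob_b's axis. Only knob B moves it: clockwise seen from above 30 mm per radian towards knob B; anticlockwise, away from it. It may start off to either side, or already between the lines.

How it is judged (in metres and radians):
At the end, for the whole second after the job is handed in: The middle of each bubble is within 9 mm of the midpoint between the two lines of its vial (104 mm from its knob's axis), so that the bubble stands between the lines (x of bubble_a_mid in the frame of knob_a between -0.113 and -0.095 m and y of bubble_b_mid in the frame of knob_b between -0.113 and -0.095 m); the robot touches nothing.
It also fails if it takes over 54 s, if anything falls off the work surface, if the arm or the gripper's body presses on something with over 40 N, if the wrist force passes 120 N, or if a joint passes its speed limit or range.

### The arm

A 6-joint arm with a two-finger parallel gripper is mounted at the origin on a cart in front of the work surface, level with it; the furniture and walls round the work are solid. World frame = base frame: x ahead of the robot, y to its left, z up, the work surface at z = 0. Lengths are in mm, angles in rad, forces in N, time in s.
With the tool pointing down it reaches from about 300 to 775 mm from the base axis. Payload 14.6 kg.
Tool frame: the origin (TCP) lies midway between the tips of the shut fingers; the grasp point (between the pads) lies behind it (manip.grip_depth is the z of the grasp point in the tool frame, in mm); z points along the fingers, y is the line along which they close (so a half turn about z gives the same grasp; the last joint's range is limited). The gripper opens to 94 mm and grips with 3 to 60 N. Pads are 16 mm wide; open, the fingers measure 119 mm over their backs; the gripper's body (75 mm by 177 mm) begins 78 mm behind the grasp point.
Start: joints at [-1.201, 0.3, 1.521, -0, 1.321, -0.067], TCP at [232.665, -498.353, 205.446] pointing down, gripper open.
Joint ranges: [-3.03, 3.03], [-0.79, 2.21], [0.23, 2.52], [-1.04, 4.18], [0, 3.07], [-2.55, 2.55]. Speed limits (rad/s): [2.22, 2.22, 2.57, 3.14, 3.14, 3.14].

### API

Orientations are given as [roll, pitch, yaw] about the fixed x, y, z axes, in that order (R = Rz(yaw) Ry(pitch) Rx(roll)).
In Python, from cell import manip gives the robot as it stands.
- The arm moves only by the tool move_tool, called after "Request:" in YAML: its name, and indented under it one key for each argument. Schema: {"type":"object","properties":{"moves":{"type":"array","items":{"type":"array","prefixItems":[{"type":"array","items":{"type":"number"},"minItems":3,"maxItems":3},{"type":"array","items":{"type":"number"},"minItems":3,"maxItems":3}],"minItems":2,"maxItems":2},"minItems":1,"maxItems":5},"jaw":{"type":"number"},"grip_n":{"type":"number"},"only":{"type":"string"},"quiet":{"type":"boolean"},"lines":{"type":"string"}},"required":["moves"],"additionalProperties":false}. moves is a list of rows, 1 to 5 of them, each written [[dx, dy, dz], [rx, ry, rz]]: dx, dy, dz in fractions of the full range, 1 being 500 mm, then a rotation vector rx, ry, rz in shares of pi rad (1.0 is pi rad); each row is the pose to reach, as a shift and turn from the pose commanded when the call began, along the tool's axes at that moment; what a row does not reach only later rows make up. A row lasts 1/10 s, in which the tool goes at most 50 mm and 0.15 rad, less where a joint would pass 70% of its speed; a pose out of reach is approached as far as the arm can. jaw is the finger opening in mm, set as the call begins (left out keeps the last). The fingers move at their own pace and stop on an object; grip_n is the grip in N (left out, the last holds). Time passes only in rows, so rows that do not move let the fingers close. The tool returns the time, the measured TCP pose, the force, the opening and the grip force at its end. only (a regular expression) keeps the lines of the reply that match it, lines (a string "A,B") keeps lines A to B, and quiet returns only ok. A shift or turn number past 1, either way, is cut back to 1. Input that does not fit is refused with a message, and nothing moves.
- manip.read_state(): the state, without advancing time (a new reading comes with each control period).
- manip.camera(name): name is "scene" or "top" or "wrist"; returns (picture, depth): 384x512x3 uint8, red, green, blue; 384x512 float32, mm along the optical axis (not along the pixel's ray), 0 where there is no reading.
- manip.camera_info(name): a dict with "K" (3x3 intrinsics, pixels), "rvec" (rotation vector, rad) and "tvec" (3), from world to camera coordinates, as OpenCV has them; the wrist camera has in their place "mount" (4x4, takes a point from camera to tool coordinates, whose origin is the TCP and whose axes are the flange's). Camera axes: x right, y down, z forward; pixel columns grow to the right and rows downward; lengths in mm; the calibration is good to about 2 mm. A picture is of the moment at which its call begins: read the wrist's pose just before it. camera_info takes no time and is no camera call.
- manip.sign_off(): hands the job in; it is judged then, once.
The state is a dict: "clock": time; "joints": joint angles; "qd": joint speeds; "effort": joint torques, N m; "eef_pos": TCP position; "eef_rot": TCP orientation; "wrist_force": force on the tool from outside, world axes, zero at the start; "moment": the same for the moment, N m; "finger_gap": finger opening in mm; "finger_force": force on a finger pad.
Only numpy, scipy, OpenCV 4.12 (cv2) and the standard library are available. Lean on these libraries where they do the work, as an engineer would, in place of code of your own. Each camera call takes 0.05 s, during which the arm holds its last target. There are 200 camera calls.

## Working session

There is one attempt and no reset: what is moved stays moved. The work goes in short steps, Python scripts to look and compute and a tool call to move; the robot and the scene stay as the last step left them, time stands still between calls to the robot, and variables do not carry over. Pictures are saved under pics/ and viewed, at most 10 in all, crops included, and the job is handed in when it is done.

```bash
ls; mkdir -p pics; python3 - <<'E'
from cell import manip
import cv2,numpy as np
print(manip.grip_depth, manip.read_state())
for n in("top","scene"):
    p,d=manip.camera(n); cv2.imwrite(f"pics/{n}1.png",p[:,:,::-1]); np.save(f"pics/{n}1.npy",d)
    print(manip.camera_info(n))
print(manip.camera_info("wrist"))
E
```

```text
cell.py
pics
-18.8 {'clock': 0.0, 'joints': array([-1.20058822e+00,  3.00465713e-01,  1.52157875e+00,  1.45127028e-05,
        1.32070372e+00, -6.65902956e-02]), 'qd': array([-9.46483631e-04, -5.92654397e-05,  1.26093962e-03, -1.33344078e-03,
       -5.71315572e-04,  8.99610892e-04]), 'effort': array([-7.87867193e-04, -5.31807375e+01, -3.52737916e+01,  7.08416034e-02,
        2.44519935e-02, -6.79507275e-05]), 'eef_pos': array([ 232.58267029, -498.1126652 ,  204.89027175]), 'eef_rot': array([-3.14044062e+00, -9.09163688e-05,  4.36794754e-01]), 'wrist_force': array([ 0.2256933 ,  0.09871055, -0.14616397]), 'moment': array([-0.0518104 , -0.04639454, -0.02704655]), 'finger_force': 0.0, 'finger_gap': 93.9142663400844}
{'K': array([[368.64548526,   0.        , 252.04338453],
       [  0.        , 368.64548526, 190.56026333],
       [  0.        ,   0.        ,   1.        ]]), 'rvec': array([ 2.09879313, -2.11749277,  0.16807504]), 'tvec': array([ 56.40375095, 572.72398777, 850.37817598])}
{'K': array([[351.49754894,   0.        , 253.97167681],
       [  0.        , 351.49754894, 190.48167482],
       [  0.        ,   0.        ,   1.        ]]), 'rvec': array([ 0.59326905, -2.59078752,  1.22141221]), 'tvec': array([487.90837214, 200.02290422, 743.72567487])}
{'K': array([[281.55268199,   0.        , 256.72202771],
       [  0.        , 281.55268199, 188.07325348],
       [  0.        ,   0.        ,   1.        ]]), 'mount': array([[-1.74082303e-04, -9.59548088e-01, -2.81544732e-01,
         8.17827706e+01],
       [ 9.99999962e-01, -2.27465147e-04,  1.56925156e-04,
         6.50631928e-02],
       [-2.14618847e-04, -2.81544694e-01,  9.59548091e-01,
        -1.78120732e+02],
       [ 0.00000000e+00,  0.00000000e+00,  0.00000000e+00,
         1.00000000e+00]])}
```

View pics/top1.png

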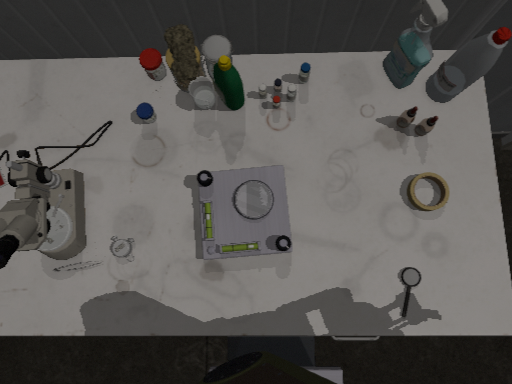

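```bash
cat > h.py <<'E'
import numpy as np,cv2
from cell import manip
def toworld(n,u,v,z):
    i=manip.camera_info(n);R=cv2.Rodrigues(i["rvec"])[0];t=i["tvec"]
    return ray(R.T,-R.T@t,i["K"],u,v,z)
def ray(Rwc,c,K,u,v,z):
    d=Rwc@np.linalg.inv(K)@[u,v,1.]
    return c+d*(z-c[2])/d[2]
E
python3 - <<'E'
from h import *
p=cv2.imread("pics/top1.png")[155:270,185:305]
cv2.imwrite("pics/top1c.png",cv2.resize(p,None,fx=5,fy=5,interpolation=cv2.INTER_CUBIC))
for u,v,z in((205,178,72),(283,243,72),(205,250,40)): print(toworld("top",u,v,z))
E
```

```text
[602.50941728 165.29374058  72.        ]
[444.16618255 -20.92503067  72.        ]
[430.21451635 167.18195365  40.        ]
```

View pics/top1c.png

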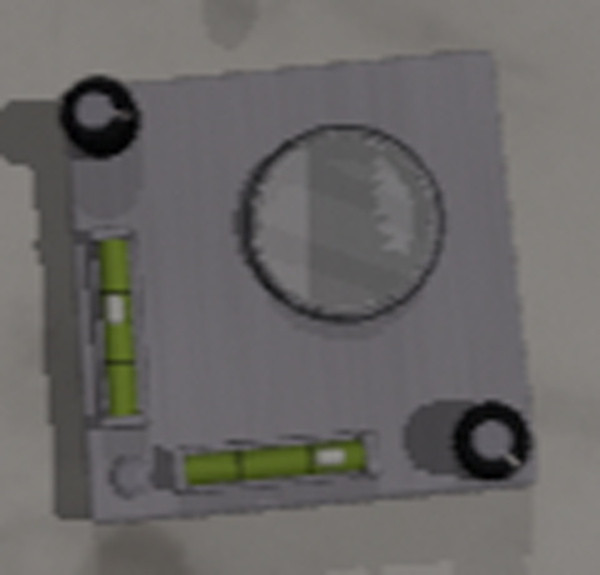

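```bash
cat >> h.py <<'E'
from scipy.spatial.transform import Rotation as Ro
def rel(p,yaw):
    s=manip.read_state();R=Ro.from_euler("xyz",s["eef_rot"])
    T=Ro.from_euler("xyz",[np.pi,0,yaw])
    print("shift",R.inv().apply(np.array(p)-s["eef_pos"]).round(1),"rot",(R.inv()*T).as_rotvec().round(3),"t",s["clock"],"q",s["joints"].round(2))
def wworld(s,u,v,z):
    i=manip.camera_info("wrist");M=i["mount"];R=Ro.from_euler("xyz",s["eef_rot"]).as_matrix()
    return ray(R@M[:3,:3],R@M[:3,3]+s["eef_pos"],i["K"],u,v,z)
E
python3 - <<'E'
from h import *
f=lambda cx,cy,z:toworld("top",185+(cx+.5)/5-.5,155+(cy+.5)/5-.5,z)
A=f(490,441,72);B=f(100,116,72);a=f(330,456,54);b=f(116,309,54);print(A,B,a,b,np.hypot(*(A-B)[:2]),np.hypot(*(A-a)[:2]),np.hypot(*(B-b)[:2]))
rel([A[0],A[1],200],1.6)
E
```

```text
[444.63705921 -20.00079658  72.        ] [603.02173583 166.28188396  72.        ] [438.9610611   55.60852233  54.        ] [510.61723561 159.59525485  54.        ] 244.5136864449714 75.82206842288475 92.64611524387311
shift [ 394.4 -343.5    5.3] rot [-1.000e-03 -1.000e-03 -1.163e+00] t 0.1 q [-1.2   0.3   1.52 -0.    1.32 -0.07]
```

Units first: shifts go in shares of 500 mm and turns go in shares of pi rad. So 150 mm / 500 = 0.3, -130 mm / 500 = -0.26, -0.5 rad / 3.1416 = -0.1592.

Request:
move_tool:
  moves:
    - [[0.06, -0.052, 0], [0, 0, -0.0318]]
    - [[0.12, -0.104, 0], [0, 0, -0.0637]]
    - [[0.18, -0.156, 0], [0, 0, -0.0955]]
    - [[0.24, -0.208, 0], [0, 0, -0.1273]]
    - [[0.3, -0.26, 0], [0, 0, -0.1592]]

```text
clock: 0.6
eef_pos: [313.8, -315.5, 205.2]
eef_rot: [-3.141, -0.0, 0.941]
wrist_force: [1.3, -0.0, 0.5]
finger_gap: 94.3
finger_force: 0.0
```

```bash
python3 - <<'E'
from h import *
rel([444.6,-20,200],1.6)
E
```

```text
shift [315.8 -68.5   5.3] rot [-0.    -0.    -0.659] t 0.6 q [-0.87  0.06  1.8   0.    1.28 -0.24]
```

Scaled: 205 mm / 500 = 0.41, 165 mm / 500 = 0.33, -0.5 rad / 3.1416 = -0.1592.

Request:
move_tool:
  moves:
    - [[0.064, -0.014, 0], [0, 0, -0.0318]]
    - [[0.15, -0.032, 0], [0, 0, -0.0637]]
    - [[0.24, -0.052, 0], [0, 0, -0.0955]]
    - [[0.33, -0.072, 0], [0, 0, -0.1273]]
    - [[0.41, -0.09, 0.004], [0, 0, -0.1592]]

```text
clock: 1.1
eef_pos: [399.2, -123.3, 203.6]
eef_rot: [3.141, 0.0, 1.441]
wrist_force: [0.7, -0.8, -0.7]
finger_gap: 93.7
finger_force: 0.0
```

```bash
python3 - <<'E'
from h import *
rel([444.6,-20,200],1.6)
E
```

```text
shift [108.3  31.7   3.6] rot [ 0.     0.    -0.159] t 1.1 q [-0.39  0.    1.87  0.    1.27 -0.26]
```

Scaled: 108 mm / 500 = 0.216, 72 mm / 500 = 0.144, -0.16 rad / 3.1416 = -0.0509.

Request:
move_tool:
  moves:
    - [[0.072, 0.02, 0.002], [0, 0, -0.0191]]
    - [[0.144, 0.042, 0.004], [0, 0, -0.035]]
    - [[0.216, 0.064, 0.008], [0, 0, -0.0509]]
    - [[0.216, 0.064, 0.008], [0, 0, -0.0509]]
    - [[0.216, 0.064, 0.008], [0, 0, -0.0509]]
  jaw: 65

```text
clock: 1.6
eef_pos: [444.7, -22.1, 199.1]
eef_rot: [-3.141, -0.0, 1.598]
wrist_force: [0.2, -0.4, 0.1]
finger_gap: 65.3
finger_force: 0.0
```

```bash
python3 - <<'E'
from h import *
rel([444.6,-20,200],1.6)
s=manip.read_state()
np.save("pics/s.npy",np.r_[s["eef_pos"],s["eef_rot"]])
p,d=manip.camera("wrist"); cv2.imwrite("pics/w1.png",p[:,:,::-1])
E
```

```text
shift [ 2.1 -0.1 -0.9] rot [-0.001 -0.    -0.002] t 1.6 q [-0.13  0.07  1.81 -0.    1.26 -0.16]
```

View pics/w1.png

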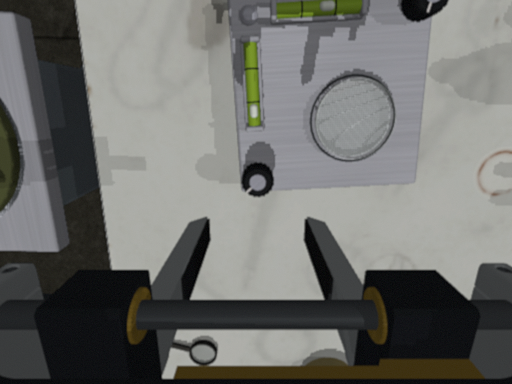

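```bash
python3 - <<'E'
from h import *
x=np.load("pics/s.npy");s=dict(eef_pos=x[:3],eef_rot=x[3:])
p=cv2.imread("pics/w1.png")
A=wworld(s,257.5,179.5,72);print(A,wworld(s,254,111,54))
print(wworld(s,423,4,72),wworld(s,249,15,40))
rel([A[0],A[1],100],1.6)
q=cv2.resize(p[25:205,230:290],None,fx=5,fy=3.3,interpolation=cv2.INTER_CUBIC);cv2.imwrite("pics/w1c.png",cv2.resize(p[30:210,225:345],None,fx=3.3,fy=3.3,interpolation=cv2.INTER_CUBIC))
E
```

```text
[445.01127034 -19.70687819  72.        ] [439.1095388   53.82269699  54.        ]
[596.94488105 156.24537801  72.        ] [431.29662024 151.32592889  40.        ]
shift [ 3.1  0.5 99.3] rot [-0.001  0.    -0.003] t 1.65 q [-0.13  0.07  1.81 -0.    1.26 -0.16]
```

View pics/w1c.png

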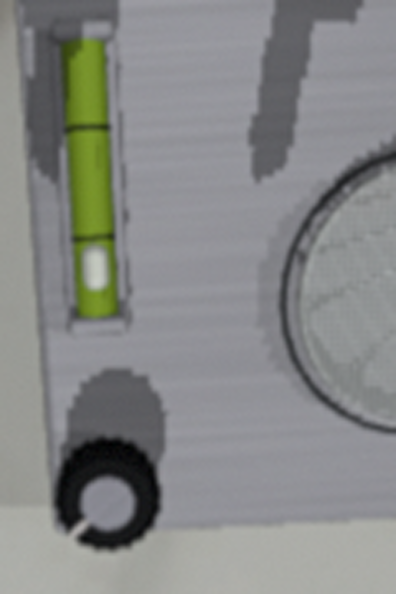

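Request:
move_tool:
  moves:
    - [[0.006, 0.001, 0.08], [0, 0, 0]]
    - [[0.006, 0.001, 0.16], [0, 0, 0]]
    - [[0.006, 0.001, 0.24], [0, 0, 0]]
    - [[0.006, 0.001, 0.26], [0, 0, 0]]
    - [[0.006, 0.001, 0.26], [0, 0, 0]]

```text
clock: 2.15
eef_pos: [444.8, -20.2, 69.1]
eef_rot: [-3.139, -0.0, 1.595]
wrist_force: [0.1, 0.6, -0.3]
finger_gap: 64.9
finger_force: 0.0
```

```bash
python3 - <<'E'
from h import *
rel([445,-19.9,44],1.6)
E
```

```text
shift [ 0.3  0.3 25.1] rot [-0.002 -0.    -0.005] t 2.15 q [-0.13  0.25  1.94 -0.    0.95 -0.15]
```

Scaled: 25 mm / 500 = 0.05, 12 mm / 500 = 0.024.

Request:
move_tool:
  moves:
    - [[0, 0, 0.024], [0, 0, 0]]
    - [[0.0006, 0.0006, 0.05], [0, 0, 0]]
    - [[0.0006, 0.0006, 0.05], [0, 0, 0]]
    - [[0.0006, 0.0006, 0.05], [0, 0, 0]]

```text
clock: 2.55
eef_pos: [446.1, -19.4, 45.3]
eef_rot: [3.14, 0.0, 1.597]
wrist_force: [-0.5, -0.3, 0.2]
finger_gap: 65.5
finger_force: 0.0
```

Request:
move_tool:
  moves:
    - [[0, 0, 0], [0, 0, 0]]
    - [[0, 0, 0], [0, 0, 0]]
    - [[0, 0, 0], [0, 0, 0]]
    - [[0, 0, 0], [0, 0, 0]]
    - [[0, 0, 0], [0, 0, 0]]
  jaw: 25
  grip_n: 40

```text
clock: 3.05
eef_pos: [445.8, -19.2, 44.6]
eef_rot: [3.141, 0.0, 1.597]
wrist_force: [-0.1, -0.4, 2.1]
finger_gap: 35.1
finger_force: 40.0
```

Request:
move_tool:
  moves:
    - [[0, 0, 0], [0, 0, 0]]
    - [[0, 0, 0], [0, 0, 0]]

```text
clock: 3.25
eef_pos: [445.8, -19.2, 44.6]
eef_rot: [3.141, 0.0, 1.597]
wrist_force: [-0.9, 0.7, 3.0]
finger_gap: 35.2
finger_force: 40.0
```

Scaled: -0.4 rad / 3.1416 = -0.1273.

Request:
move_tool:
  moves:
    - [[0, 0, 0], [0, 0, -0.0318]]
    - [[0, 0, 0], [0, 0, -0.0637]]
    - [[0, 0, 0], [0, 0, -0.0955]]
    - [[0, 0, 0], [0, 0, -0.1273]]
    - [[0, 0, 0], [0, 0, -0.1273]]

```text
clock: 3.75
eef_pos: [445.0, -19.4, 43.9]
eef_rot: [-3.14, -0.0, 1.998]
wrist_force: [-1.1, -3.8, -5.6]
finger_gap: 35.2
finger_force: 40.0
```

```bash
python3 - <<'E'
from h import *
rel([445.8,-19.2,44.6],1.6)
print(manip.read_state()["moment"])
p,d=manip.camera("top"); cv2.imwrite("pics/top2.png",cv2.resize(p[155:270,185:305,::-1],None,fx=5,fy=5,interpolation=cv2.INTER_CUBIC))
E
```

```text
shift [-0.1  0.8 -0.7] rot [-0.002 -0.     0.398] t 3.75 q [-0.13  0.29  1.96 -0.    0.89 -0.55]
[-0.68532445  0.15858279  0.0076687 ]
```

View pics/top2.png

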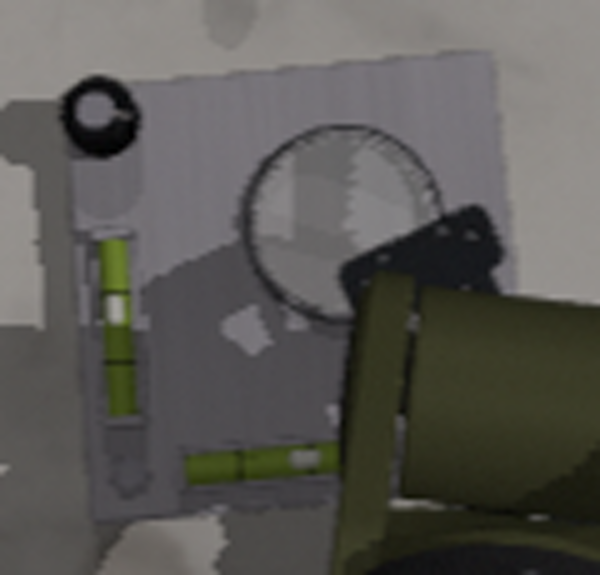

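Scaled: -0.47 rad / 3.1416 = -0.1496.

Request:
move_tool:
  moves:
    - [[0, 0, 0], [0, 0, -0.0382]]
    - [[0, 0, 0], [0, 0, -0.0764]]
    - [[0, 0, 0], [0, 0, -0.1146]]
    - [[0, 0, 0], [0, 0, -0.1496]]
    - [[0, 0, 0], [0, 0, -0.1496]]

```text
clock: 4.3
eef_pos: [444.3, -20.1, 43.1]
eef_rot: [-3.138, -0.002, 2.468]
wrist_force: [-0.9, -12.4, -15.9]
finger_gap: 35.0
finger_force: 40.0
```

```bash
python3 - <<'E'
from h import *
p,d=manip.camera("top"); cv2.imwrite("pics/top3.png",cv2.resize(p[155:270,185:305,::-1],None,fx=5,fy=5,interpolation=cv2.INTER_CUBIC))
E
```

```text
(no output)
```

View pics/top3.png

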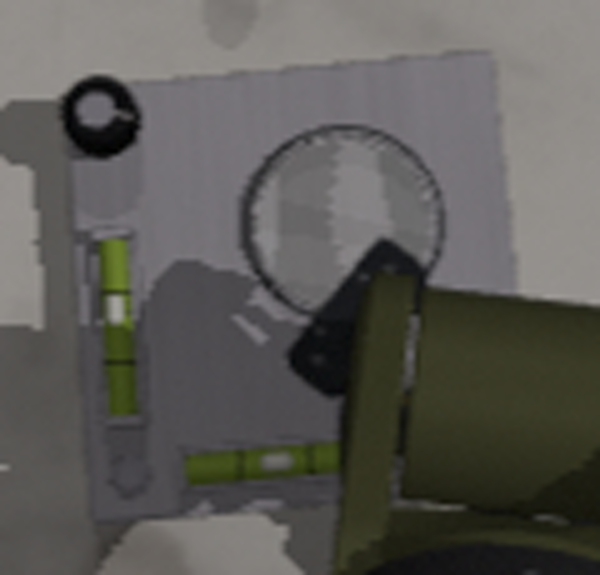

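Bubble A now sits at x≈275, centred between its lines (240, 309). Next I release, lift and go to B, whose bubble at y≈309 is still 18 px from its mid at 327.

Request:
move_tool:
  moves:
    - [[0, 0, 0], [0, 0, 0]]
    - [[0, 0, 0], [0, 0, 0]]
    - [[0, 0, 0], [0, 0, 0]]
    - [[0, 0, 0], [0, 0, 0]]
  jaw: 65

```text
clock: 4.75
eef_pos: [445.9, -19.1, 44.7]
eef_rot: [3.141, 0.0, 2.466]
wrist_force: [-0.1, -0.0, 0.2]
finger_gap: 62.9
finger_force: 0.0
```

Request:
move_tool:
  moves:
    - [[0, 0, -0.04], [0, 0, 0]]
    - [[0, 0, -0.1], [0, 0, 0]]
    - [[0, 0, -0.18], [0, 0, 0]]
    - [[0, 0, -0.24], [0, 0, 0]]
    - [[0, 0, -0.24], [0, 0, 0]]

```text
clock: 5.25
eef_pos: [447.3, -19.3, 168.3]
eef_rot: [3.138, 0.006, 2.466]
wrist_force: [0.1, 0.6, -0.6]
finger_gap: 64.8
finger_force: 0.0
```

```bash
python3 - <<'E'
from h import *
rel([603,166.3,150],1.6)
E
```

```text
shift [ -5.5 242.1  19.2] rot [0.006 0.004 0.866] t 5.25 q [-0.12  0.1   1.85  0.    1.18 -1.02]
```

Scaled: 195 mm / 500 = 0.39, 155 mm / 500 = 0.31, 0.6 rad / 3.1416 = 0.191.

Request:
move_tool:
  moves:
    - [[0, 0.07, 0], [0, 0, 0.0382]]
    - [[-0.002, 0.15, 0], [0, 0, 0.0764]]
    - [[-0.004, 0.23, 0], [0, 0, 0.1146]]
    - [[-0.006, 0.31, 0], [0, 0, 0.1528]]
    - [[-0.008, 0.39, 0], [0, 0, 0.191]]

```text
clock: 5.75
eef_pos: [571.2, 132.1, 163.5]
eef_rot: [-3.141, -0.0, 1.862]
wrist_force: [-0.0, -0.9, 0.5]
finger_gap: 65.0
finger_force: 0.0
```

Request:
move_tool:
  moves:
    - [[0, 0, 0], [0, 0, 0]]
    - [[0, 0, 0], [0, 0, 0]]

```text
clock: 5.95
eef_pos: [570.2, 130.9, 163.1]
eef_rot: [-3.14, -0.0, 1.869]
wrist_force: [0.2, -0.6, -0.5]
finger_gap: 64.8
finger_force: 0.0
```

```bash
python3 - <<'E'
from h import *
rel([604,168,165],1.6)
E
```

```text
shift [25.5 43.2 -1.9] rot [-0.002  0.     0.269] t 5.95 q [ 0.16  0.41  1.47 -0.    1.26 -0.14]
```

Scaled: 43 mm / 500 = 0.086, -30 mm / 500 = -0.06.

Request:
move_tool:
  moves:
    - [[0.024, 0.04, -0.03], [0, 0, 0]]
    - [[0.05, 0.086, -0.06], [0, 0, 0]]
    - [[0.05, 0.086, -0.06], [0, 0, 0]]
    - [[0.05, 0.086, -0.06], [0, 0, 0]]

```text
clock: 6.35
eef_pos: [603.9, 166.2, 193.9]
eef_rot: [-3.141, 0.0, 1.867]
wrist_force: [-0.2, -0.4, 0.0]
finger_gap: 64.5
finger_force: 0.0
```

```bash
python3 - <<'E'
from h import *
s=manip.read_state()
np.save("pics/s.npy",np.r_[s["eef_pos"],s["eef_rot"]])
p,d=manip.camera("wrist"); cv2.imwrite("pics/w2.png",p[:,:,::-1])
E
```

```text
(no output)
```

View pics/w2.png

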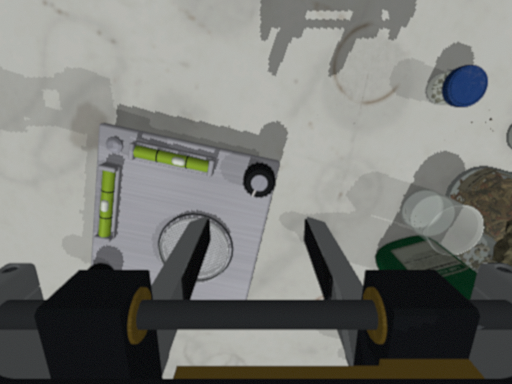

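```bash
python3 - <<'E'
from h import *
x=np.load("pics/s.npy");s=dict(eef_pos=x[:3],eef_rot=x[3:])
p=cv2.imread("pics/w2.png",0)
m=(p[160:200,238:280]<45).astype(np.uint8);c=max(cv2.findContours(m,0,2)[0],key=cv2.contourArea);(u,v),r=cv2.minEnclosingCircle(c);print(u+238,v+160,r)
B=wworld(s,259,180,72);print(B,wworld(s,u+238,v+160,72))
rel([B[0],B[1],44],1.867)
E
```

```text
259.0 179.0 17.117341995239258
[604.75369456 169.89571424  72.        ] [604.41923402 170.9823257   72.        ]
shift [  3.4   2.4 149.7] rot [-0.001 -0.    -0.   ] t 6.4 q [ 0.21  0.48  1.3  -0.    1.36 -0.09]
```

Scaled: 125 mm / 500 = 0.25, 115 mm / 500 = 0.23.

Request:
move_tool:
  moves:
    - [[0.006, 0.004, 0.08], [0, 0, 0]]
    - [[0.006, 0.004, 0.16], [0, 0, 0]]
    - [[0.006, 0.004, 0.23], [0, 0, 0]]
    - [[0.006, 0.004, 0.25], [0, 0, 0]]
    - [[0.006, 0.004, 0.25], [0, 0, 0]]

```text
clock: 6.9
eef_pos: [604.6, 169.7, 68.5]
eef_rot: [-3.139, -0.0, 1.866]
wrist_force: [0.2, -0.2, 0.5]
finger_gap: 65.0
finger_force: 0.0
```

Request:
move_tool:
  moves:
    - [[0, 0, 0.024], [0, 0, 0]]
    - [[0, 0, 0.048], [0, 0, 0]]
    - [[0, 0, 0.048], [0, 0, 0]]
    - [[0, 0, 0.048], [0, 0, 0]]

```text
clock: 7.3
eef_pos: [605.5, 170.5, 45.7]
eef_rot: [3.141, 0.0, 1.867]
wrist_force: [-0.1, -0.5, 0.7]
finger_gap: 65.4
finger_force: 0.0
```

```bash
python3 - <<'E'
from h import *
rel([604.7,169.7,44],1.867)
E
```

```text
shift [-0.5 -1.   1.7] rot [ 0.  0. -0.] t 7.3 q [ 0.22  0.64  1.42  0.    1.08 -0.08]
```

Close, then turn B by 18 px ≈ 8.8 mm, i.e. 0.29 rad anticlockwise.

Scaled: 1 mm / 500 = 0.002, -0.5 mm / 500 = -0.001.

Request:
move_tool:
  moves:
    - [[0, -0.001, 0.002], [0, 0, 0]]
    - [[0, -0.001, 0.002], [0, 0, 0]]
    - [[0, -0.001, 0.002], [0, 0, 0]]
    - [[0, -0.001, 0.002], [0, 0, 0]]
    - [[0, -0.001, 0.002], [0, 0, 0]]
  jaw: 25
  grip_n: 40

```text
clock: 7.8
eef_pos: [605.3, 170.4, 44.8]
eef_rot: [3.141, 0.0, 1.867]
wrist_force: [2.6, -1.4, -0.0]
finger_gap: 34.9
finger_force: 40.0
```

Request:
move_tool:
  moves:
    - [[0, 0, 0], [0, 0, 0]]
    - [[0, 0, 0], [0, 0, -0.0318]]
    - [[0, 0, 0], [0, 0, -0.0637]]
    - [[0, 0, 0], [0, 0, -0.0923]]
    - [[0, 0, 0], [0, 0, -0.0923]]

```text
clock: 8.3
eef_pos: [604.5, 170.3, 44.1]
eef_rot: [-3.14, -0.001, 2.158]
wrist_force: [-1.8, -0.5, 0.3]
finger_gap: 34.9
finger_force: 40.0
```

Request:
move_tool:
  moves:
    - [[0, 0, 0], [0, 0, 0]]
    - [[0, 0, 0], [0, 0, 0]]
    - [[0, 0, 0], [0, 0, 0]]
    - [[0, 0, 0], [0, 0, 0]]
  jaw: 65

```text
clock: 8.7
eef_pos: [605.0, 170.3, 44.5]
eef_rot: [3.141, 0.0, 2.156]
wrist_force: [-0.6, -0.6, 0.3]
finger_gap: 62.9
finger_force: 0.0
```

Request:
move_tool:
  moves:
    - [[0, 0, -0.04], [0, 0, 0]]
    - [[0, 0, -0.1], [0, 0, 0]]
    - [[0, 0, -0.18], [0, 0, 0]]
    - [[0, 0, -0.26], [0, 0, 0]]
    - [[0, 0, -0.26], [0, 0, 0]]

```text
clock: 9.2
eef_pos: [607.0, 170.8, 180.6]
eef_rot: [3.133, 0.003, 2.156]
wrist_force: [0.3, -0.8, 0.7]
finger_gap: 65.2
finger_force: 0.0
```

```bash
python3 - <<'E'
from h import *
p,d=manip.camera("top"); cv2.imwrite("pics/top4.png",cv2.resize(p[155:270,185:305,::-1],None,fx=5,fy=5,interpolation=cv2.INTER_CUBIC))
p,d=manip.camera("wrist"); cv2.imwrite("pics/w4.png",p[:,:,::-1])
E
```

```text
(no output)
```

View pics/top4.png

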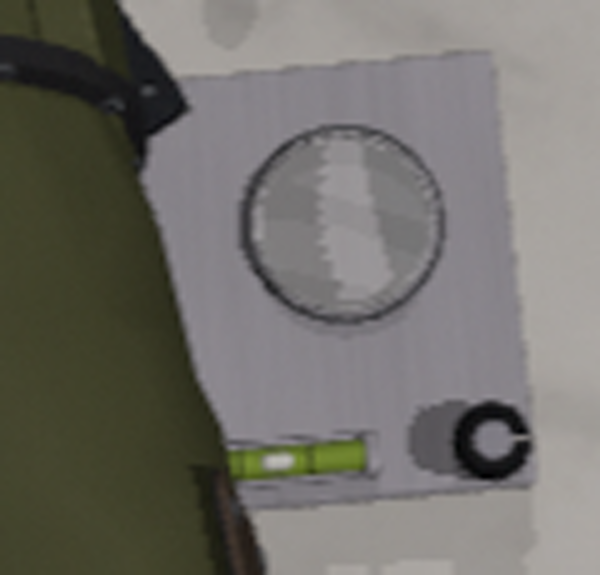

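View pics/w4.png

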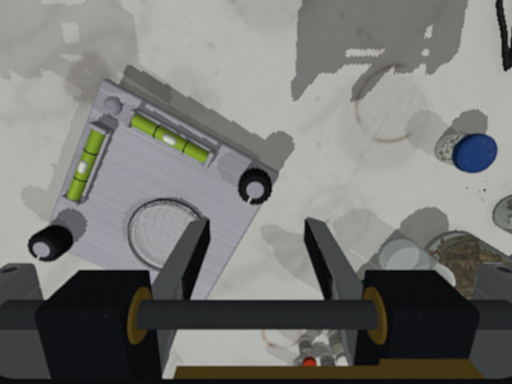

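Both bubbles look centred: A at (83,167), B at (170,140). I'll check with one enlarged crop of both vials.

```bash
python3 - <<'E'
import cv2
p=cv2.imread("pics/w4.png")[95:215,60:220]
cv2.imwrite("pics/w4c.png",cv2.resize(p,None,fx=5,fy=5,interpolation=cv2.INTER_CUBIC))
E
```

```text
(no output)
```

View pics/w4c.png

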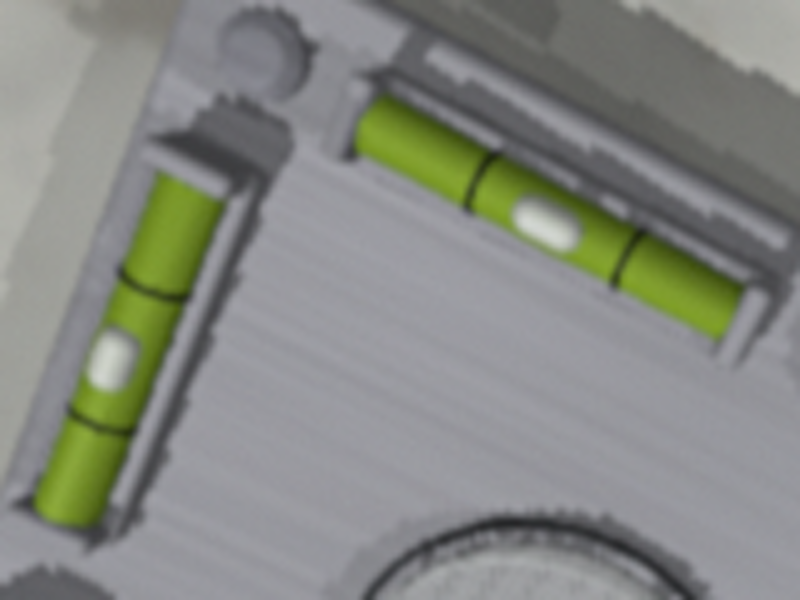

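Both bubbles stand well between their lines: A at (113,360) between (152,288) and (100,425), B at (547,222) between (482,182) and (628,260). The gripper is clear, so I'm handing in.

Request:
move_tool:
  moves:
    - [[0, 0, 0], [0, 0, 0]]
    - [[0, 0, 0], [0, 0, 0]]

```text
clock: 9.5
eef_pos: [604.5, 170.2, 173.0]
eef_rot: [-3.14, -0.001, 2.157]
wrist_force: [1.0, 0.3, 0.2]
finger_gap: 64.8
finger_force: 0.0
```

```bash
python3 -c "
from cell import manip; print(manip.sign_off())"
```

```text
the job is handed in; nothing more can be done
None
```

I turned knob A 0.87 rad and knob B 0.29 rad anticlockwise; in the last pictures both bubbles stand between their lines. I let go of both knobs and handed the job in at about 9.5 s, and the sign-off gave no verdict.

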